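Make up the amber sunglasses job at the optician's bench

ROBOT

A 7-joint arm with a two-finger parallel gripper is mounted at the origin on the work surface. World frame = base frame: x ahead of the robot, y to its left, z up, the work surface at z = 0. Lengths are in m, angles in rad, forces in N, time in s.
With the tool pointing down it reaches from about 0.4 to 0.875 m from the base axis. Payload 6.5 kg.
Tool frame: the origin (TCP) lies on the front face of the gripper's body, between the roots of the fingers; the fingertips stand 73 mm ahead of it and the grasp point (between the pads) lies 54 mm ahead of it (tips_ahead is the distance from the TCP to the fingertips, in m); z points along the fingers, y is the line along which they close (so a half turn about z gives the same grasp; the last joint's range is limited). The gripper opens to 85 mm and grips with 20 to 120 N. Pads are 22 mm wide; open, the fingers measure 114 mm over their backs; the gripper's body (76 mm by 85 mm) begins 54 mm behind the grasp point. The pads swing forward as they close: fully open they stand 13 mm farther back than shut.
Start: joints at [-1.343, 0.536, -0.004, 1.538, 0.003, 1.067, -0.071], TCP at [0.188, 0.622, 0.304] pointing down, gripper open.
Joint ranges: [-2.7, 2.7], [-0.37, 2.16], [-1.27, 1.26], [0.24, 2.4], [-1.31, 4.45], [0.19, 1.91], [-2.76, 2.76]. Speed limits (rad/s): [2.39, 2.39, 3.14, 3.14, 3.14, 3.14, 3.14].

INTERFACE

Orientations are given as a unit quaternion [x, y, z, w].
In Python, from cell import get_obs, snapshot, camera_params, hand_in, tips_ahead gives the robot as it stands. The module is installed in compiled form; this text tells all that it offers.
- The arm moves only by the shell command python3 -m pendant 'ROWS' [FORCE]. ROWS is JSON, a list of rows, each a list of 7 numbers: the shift along the tool's x, y, z in mm, then the turn, a rotation vector about the tool's x, y, z in degrees, then the finger opening in mm, from 0 to 85.4. In form: [[tx, ty, tz, ax, ay, az, grip], ...]. A call has 1 to 8 rows; each row shifts and turns the commanded pose from where the row before left it, along the tool's axes as they then stand; what a row does not reach is not made up. A row lasts 1/8 s, in which the tool goes at most 62.5 mm and 10.7 degrees, less where a joint would pass 70% of its speed; a pose out of reach is approached as far as the arm can. A call with a gripper value outside its range is refused whole. The fingers move at their own pace and stop on an object; FORCE is the grip in N (left out, the last holds). Time passes only in rows, so rows that do not move let the fingers close. It gives the time, the measured TCP pose, the force, the opening and the grip force at its end, in the units of the state.
- get_obs(): the state, without advancing time (a new reading comes with each control period).
- snapshot(name): name is "scene" or "top" or "wrist"; returns the picture (384x512x3 uint8, red, green, blue); there is no depth.
- camera_params(name): a dict with "intrinsics" (3x3 intrinsics, pixels), "cam_to_world" (4x4, takes a point from camera to world coordinates); the wrist camera has in their place "mount" (4x4, takes a point from camera to tool coordinates, whose origin is the TCP and whose axes are the flange's). Camera axes: x right, y up, looking along -z (the intrinsics and any distortion apply to the point x, -y, -z); pixel columns grow to the right and rows downward; lengths in m; the calibration is good to about 2 mm. A picture is of the moment at which its call begins: read the wrist's pose just before it. camera_params takes no time and is no camera call.
- hand_in(): hands the job in; it is judged then, once.
The state is a dict: "time_s": time; "joints": joint angles; "joint_velocities": joint speeds; "effort": joint torques, N m; "ee_pos": TCP position; "orientation": TCP orientation; "wrist_force": force on the tool from outside, world axes, zero at the start; "wrist_torque": the same for the moment, N m; "gripper_width": finger opening in m; "grip_force": force on a finger pad.
Only numpy, scipy, OpenCV 4.12 (cv2) and the standard library are available. Lean on these libraries where they do the work, as an engineer would, in place of code of your own. Each camera call takes 0.05 s, during which the arm holds its last target. There are 200 camera calls.

TASK

Make up the amber sunglasses job: put the amber lens with the red block flat in the middle of the red well of the blue job tray and the amber lens with the white block flat in the middle of the white well. On the sloping shelf lay the brown colour plaque lengthwise down the slope, centred, with its low end up against the backstop, and stack the violet plaque squarely on top of it, also up against the backstop. The green lenses and the teal plaque belong to another job: leave them where they are.

Things in the scene. Friction and masses are not known exactly. Their poses are not given: they have to be found in the camera images.
- amber_red_c (a point): blocked lens: amber disc 62 mm across, 8 mm thick, lying flat, with a red round block (18 mm across, 22 mm tall, the grip) on the middle of its top; 30 mm high in all, about 40 g. Point: on its axis half-way up, 15 mm above the underside; z up. Belongs in the red-floored well.
- amber_white_c (a point): blocked lens: amber disc 62 mm across, 8 mm thick, lying flat, with a white round block (18 mm across, 22 mm tall, the grip) on the middle of its top; 30 mm high in all, about 40 g. Point: on its axis half-way up, 15 mm above the underside; z up. Belongs in the white-floored well.
- green_red_c (a point): blocked lens: green disc 62 mm across, 8 mm thick, lying flat, with a red round block (18 mm across, 22 mm tall, the grip) on the middle of its top; 30 mm high in all, about 40 g. Point: on its axis half-way up, 15 mm above the underside; z up. A look-alike of another job; stays where it is.
- green_white_c (a point): blocked lens: green disc 62 mm across, 8 mm thick, lying flat, with a white round block (18 mm across, 22 mm tall, the grip) on the middle of its top; 30 mm high in all, about 40 g. Point: on its axis half-way up, 15 mm above the underside; z up. A look-alike of another job; stays where it is.
- brown_c (a point): acetate colour plaque, dark brown: flat slab 70 x 36 x 10 mm (about 35 g) with a small black dot near one end. The point is at its centre, 5 mm above the underside; x along the 70 mm length, y along the 36 mm width, z up. Goes on the sloping shelf, underneath.
- violet_c (a point): acetate colour plaque, violet: flat slab 70 x 36 x 10 mm (about 35 g) with a small black dot near one end. The point is at its centre, 5 mm above the underside; x along the 70 mm length, y along the 36 mm width, z up. Goes on the sloping shelf, on top of the brown one.
- teal_c (a point): acetate colour plaque, teal (blue-green): flat slab 70 x 36 x 10 mm (about 35 g) with a small black dot near one end. The point is at its centre, 5 mm above the underside; x along the 70 mm length, y along the 36 mm width, z up. A look-alike of another job; stays where it is.
- well_red: Red floor of one of the two wells, side by side, of the fixed blue job tray (185 x 96 mm); which well has which colour varies. Well inside: 87 x 88 mm, walls 10.5 mm above the floor. Origin: middle of the floor's upper surface, 5.5 mm above the table; x along the tray's length, y across it, z up.
- well_white: White floor of one of the two wells, side by side, of the fixed blue job tray (185 x 96 mm); which well has which colour varies. Well inside: 87 x 88 mm, walls 10.5 mm above the floor. Origin: middle of the floor's upper surface, 5.5 mm above the table; x along the tray's length, y across it, z up.
- shelf: Fixed grey shelf 64 mm wide, 90 mm long, sloping 15 degrees down away from the robot to a 30 mm high aluminium backstop. Origin: middle of the backstop's foot on the slope, 15.5 mm above the table; x downhill into the backstop, y across, z square out of the slope. Plaques do not slide by themselves; in place their centres are at x -35 mm, y 0, z 5 mm (lower) and 15 mm (upper).
Things that resemble listed ones, but are neither listed nor needed, are in the scene too. Leave any yellow look-alike of the part that bears brown_c alone.

How it is judged:
At the end, for the whole second after the job is handed in: Amber lenses flat in the wells of their block colours, within 14 mm of the middle each way; brown plaque on the slope, violet on it, each flat to it, lengthwise within 0.25 rad, within 12 mm of the middle line, low end within 12 mm of the backstop; all released and at rest (x of amber_red_c in the frame of well_red between -0.014 and 0.014 m and y of amber_red_c in the frame of well_red between -0.014 and 0.014 m and z of amber_red_c in the frame of well_red between 0.01 and 0.019 m and angle between each of amber_red_c, amber_white_c's own z axis and vertical below 0.1 rad and x of amber_white_c in the frame of well_white between -0.014 and 0.014 m and y of amber_white_c in the frame of well_white between -0.014 and 0.014 m and z of amber_white_c in the frame of well_white between 0.01 and 0.019 m and x of brown_c in the frame of shelf between -0.047 and -0.03 m and y of brown_c in the frame of shelf between -0.012 and 0.012 m and z of brown_c in the frame of shelf between 0.002 and 0.008 m and angle between the z axis of each of brown_c, violet_c and the z axis of shelf, either way round below 0.1 rad and angle between the x axis of each of brown_c, violet_c and the x axis of shelf, either way round below 0.25 rad and x of violet_c in the frame of shelf between -0.047 and -0.03 m and y of violet_c in the frame of shelf between -0.012 and 0.012 m and z of violet_c in the frame of shelf between 0.012 and 0.018 m and linear speed of each of amber_red, amber_white, brown, violet below 0.02 m/s); the robot touches nothing.
It fails at once if a green lens or the teal plaque is moved more than 20 mm (distance of any of green_red_c, green_white_c, teal_c from where it was at the start of the episode above 0.02 m).
It also fails if it takes over 112 s, if anything falls off the work surface, if the arm or the gripper's body presses on something with over 40 N, if the wrist force passes 120 N, or if a joint passes its speed limit or range.

## Working session

There is one attempt and no reset: what is moved stays moved. The work goes in short steps, Python scripts to look and compute and a shell command to move; the robot and the scene stay as the last step left them, time stands still between calls to the robot, and variables do not carry over. Pictures are saved under pics/ and viewed, at most 14 in all, crops included, and the job is handed in when it is done.

```bash
mkdir -p pics
python3 - <<'E'
from cell import *
import cv2,numpy as np
np.set_printoptions(precision=4,suppress=True)
for n in ["scene","top"]:
    im=snapshot(n); cv2.imwrite(f"pics/{n}0.png",im[...,::-1])
    p=camera_params(n)
    for k,v in p.items(): print(n,k,np.array(v) if not isinstance(v,str) else v)
print(camera_params("wrist"))
o=get_obs(); print(o); print(tips_ahead)
E
```

```text
scene intrinsics [[457.5972   0.     260.4968]
 [  0.     457.5972 194.3415]
 [  0.       0.       1.    ]]
scene cam_to_world [[-0.6729 -0.6346  0.3801  1.0464]
 [ 0.7396 -0.5693  0.359   0.4478]
 [-0.0115  0.5227  0.8525  1.1556]
 [ 0.      0.      0.      1.    ]]
top intrinsics [[464.7196   0.     258.2224]
 [  0.     464.7196 182.1445]
 [  0.       0.       1.    ]]
top cam_to_world [[-0.0132  0.9835 -0.1803  0.343 ]
 [-0.9999 -0.0137 -0.0016  0.0073]
 [-0.004   0.1803  0.9836  1.1973]
 [ 0.      0.      0.      1.    ]]
{'intrinsics': array([[313.5504,   0.    , 253.2688],
       [  0.    , 313.5504, 194.7786],
       [  0.    ,   0.    ,   1.    ]]), 'mount': array([[ 0.0005,  0.9659,  0.2588,  0.0667],
       [ 1.    , -0.0002, -0.0011,  0.0007],
       [-0.001 ,  0.2588, -0.9659, -0.0704],
       [ 0.    ,  0.    ,  0.    ,  1.    ]])}
{'time_s': 0.1, 'joints': array([-1.3432,  0.5371, -0.0044,  1.5388,  0.0026,  1.0673, -0.0712]), 'joint_velocities': array([-0.0012, -0.0016,  0.0016, -0.0013, -0.    , -0.0033, -0.0009]), 'effort': array([  0.0017, -58.457 ,   1.0514, -25.978 ,   0.0126,   0.0046,
        -0.    ]), 'ee_pos': array([0.1881, 0.6217, 0.3031]), 'orientation': array([ 0.1463,  0.9892, -0.0008, -0.0001]), 'wrist_force': array([ 0.1965, -0.4382,  0.1089]), 'wrist_torque': array([0.0009, 0.0269, 0.0103]), 'grip_force': 0.0, 'gripper_width': 0.08560889569387437}
0.0726
```

View pics/top0.png

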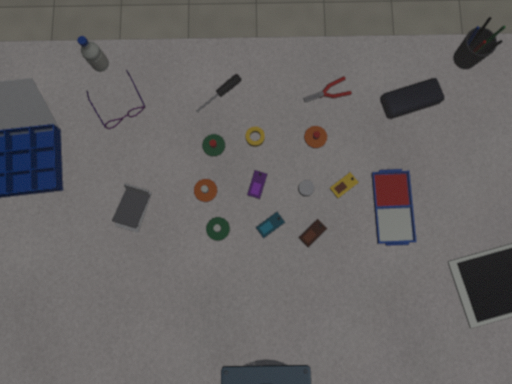

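View pics/scene0.png

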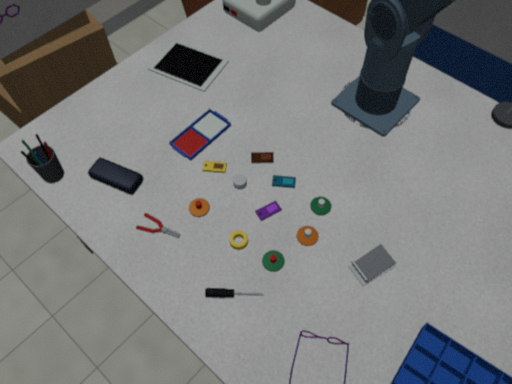

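The pictures show these candidates, with pixels in the top view:
- **Lenses:** amber/red (316,136), amber/white (205,190), green/red (213,145) and green/white (218,229).
- **Rings and cylinder:** a yellow ring (255,136) and a grey cylinder (306,188), neither of them wanted.
- **Plaques:** brown (313,232), violet (257,184) and teal (270,224), plus the yellow look-alike (344,184).
- **Fixtures:** the tray (393,207) with its red well on the far side, and the shelf (131,207).

I choose amber/red, amber/white, brown and violet, and check them in one crop while measuring.

```bash
cat > h.py <<'E'
from cell import *
import cv2,numpy as np
from scipy.spatial.transform import Rotation as R
np.set_printoptions(precision=4,suppress=True)
def ray(name,uv,z,T=None):
    p=camera_params(name); K=p["intrinsics"]
    if T is None: T=p["cam_to_world"]
    uv=np.atleast_2d(np.array(uv,float))
    d=np.c_[(uv[:,0]-K[0,2])/K[0,0],-(uv[:,1]-K[1,2])/K[1,1],-np.ones(len(uv))]@T[:3,:3].T
    return T[:3,3]+d*((z-T[2,3])/d[:,2])[:,None]
def wristT(o):
    t=np.eye(4); t[:3,:3]=R.from_quat(o["orientation"]).as_matrix(); t[:3,3]=o["ee_pos"]
    return t@camera_params("wrist")["mount"]
def wsnap(fn):
    o=get_obs(); im=snapshot("wrist"); cv2.imwrite(fn,im[...,::-1]); return im,wristT(o),o
def blob(im,near,hlo,hhi,smin=90,vmin=30,rad=40):
    h=cv2.cvtColor(im,cv2.COLOR_RGB2HSV).astype(int)
    m=(h[...,0]>=hlo)&(h[...,0]<=hhi)&(h[...,1]>=smin)&(h[...,2]>=vmin)
    yy,xx=np.mgrid[:im.shape[0],:im.shape[1]]; m&=(abs(xx-near[0])<rad)&(abs(yy-near[1])<rad)
    n,l,s,c=cv2.connectedComponentsWithStats(m.astype(np.uint8))
    i=1+np.argmax(s[1:,4]); pts=np.argwhere(l==i)[:,::-1]
    return c[i],cv2.minAreaRect(pts.astype(np.float32)),s[i,4]
E
python3 - <<'E'
from h import *
im=cv2.imread("pics/top0.png")[...,::-1]
def show(n,near,lo,hi,z,rad=18,**k):
    c,r,a=blob(im,near,lo,hi,rad=rad,**k)
    box=ray("top",cv2.boxPoints(r),z)
    e=[box[1]-box[0],box[2]-box[1]]; L=[np.linalg.norm(v) for v in e]; v=e[int(np.argmax(L))]
    print(n,c,a,"c",ray("top",[r[0]],z)[0][:2],"cent",ray("top",[c],z)[0][:2],"size",np.array(L),"ang",np.degrees(np.arctan2(v[1],v[0])))
show("amber_red",(316,136),5,17,.008); show("amber_white",(205,190),5,17,.008)
show("brown",(313,232),0,20,.01,smin=80,vmin=15); show("violet",(257,184),130,165,.01); show("teal",(270,224),80,110,.01)
show("green_red",(213,145),50,85,.008);show("green_white",(218,229),50,85,.008)
show("redwell",(392,190),0,8,.0055,rad=22)
show("tray",(393,207),105,125,.016,rad=50)
crop=np.ascontiguousarray(im[110:250,100:425]);cv2.imwrite("pics/crop.png",cv2.resize(crop,None,fx=2.4,fy=2.4,interpolation=cv2.INTER_CUBIC)[...,::-1])
E
```

```text
amber_red [315.153  136.5524] 353 c [ 0.6824 -0.1431] cent [ 0.6817 -0.1432] size [0.0578 0.0582] ang -118.57691732639088
amber_white [205.0714 189.9808] 364 c [0.5422 0.1476] cent [0.5423 0.1474] size [0.0574 0.0579] ang -179.8171379838015
brown [311.7433 233.1686] 261 c [ 0.4284 -0.1273] cent [ 0.4268 -0.1253] size [0.0618 0.0285] ang -46.351598253068126
violet [256.7114 184.2617] 298 c [0.5558 0.0129] cent [0.5551 0.0132] size [0.0651 0.0317] ang -17.45247646090128
teal [269.532  224.5892] 297 c [ 0.4505 -0.0189] cent [ 0.45   -0.0182] size [0.0646 0.0307] ang -53.91199724152463
green_red [213.5093 145.257 ] 214 c [0.6638 0.126 ] cent [0.6617 0.126 ] size [0.0504 0.0518] ang -179.97280452834158
green_white [217.6121 228.5801] 281 c [0.4425 0.1151] cent [0.4418 0.1146] size [0.0536 0.053 ] ang -63.967714858222784
redwell [391.155  189.4846] 813 c [ 0.5373 -0.3364] cent [ 0.5373 -0.3357] size [0.0785 0.0749] ang -87.88772023453993
tray [394.5151 207.2213] 497 c [ 0.4903 -0.3361] cent [ 0.4895 -0.3383] size [0.0984 0.195 ] ang -179.4466435538449
```

View pics/crop.png

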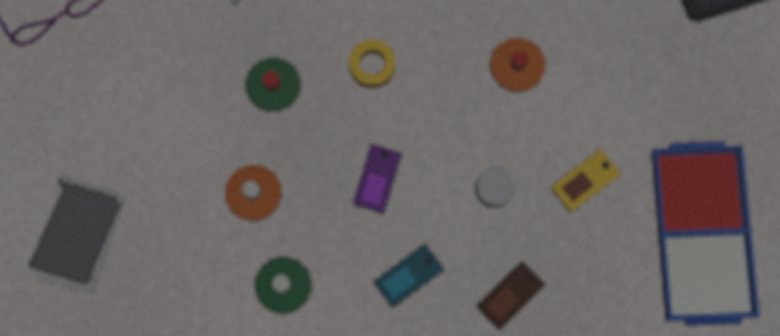

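The crop confirms the choice, and the sizes and reach agree with the description. The red well is at (0.537,-0.336), with the white well nearer the robot. I'll compute the shelf estimate and the first move.

```bash
cat >> h.py <<'E'
def pose():
    o=get_obs(); M=R.from_quat(o["orientation"]).as_matrix(); return o,M
def to(x,y,z,psi,M=None,p=None):
    """tool-frame shift (mm) and turn (rotvec deg) from measured pose to target, tool pointing down with tool x at yaw psi deg"""
    o,M0=pose(); M=M0 if M is None else M; p=o["ee_pos"] if p is None else p
    c,s=np.cos(np.radians(psi)),np.sin(np.radians(psi)); G=np.array([[c,s,0],[s,-c,0],[0,0,-1]])
    print("shift mm",M.T@(np.array([x,y,z])-p)*1000,"turn deg",np.degrees(R.from_matrix(M.T@G).as_rotvec()))
    return G
E
python3 - <<'E'
from h import *
print(ray("top",[(125.8,185.8),(150,195.4)],.02)[:,:2], ray("top",[(135.4,227.9),(112.5,220.4)],.038)[:,:2])
o,M=pose();print(M); to(.48,.26,.303,160)
E
```

```text
[[0.554  0.3502]
 [0.5281 0.2872]] [[0.4438 0.317 ]
 [0.4633 0.3749]]
[[-0.9572  0.2895 -0.0003]
 [ 0.2895  0.9572 -0.0015]
 [-0.0001 -0.0016 -1.    ]]
shift mm [-384.1105 -261.7333    0.5256] turn deg [-0.09    0.0092  3.1735]
```

```bash
python3 -m pendant '[[-48,-33,0,0,0,0.4,85],[-48,-33,0,0,0,0.4,85],[-48,-33,0,0,0,0.4,85],[-48,-33,0,0,0,0.4,85],[-48,-33,0,0,0,0.4,85],[-48,-33,0,0,0,0.4,85],[-48,-33,0,0,0,0.4,45],[-48,-33,0,0,0,0.4,45]]' 40; python3 -m pendant '[[0,0,0,0,0,0,45],[0,0,0,0,0,0,45]]'
python3 - <<'E'
from h import *
im,T,o=wsnap("pics/w1.png"); print(o["ee_pos"],o["time_s"]); np.save("w1T.npy",T)
cv2.imwrite("pics/w1b.png",cv2.resize(im,(796,597))[...,::-1])
E
```

```text
time_s: 1.1
ee_pos: [0.4711, 0.2496, 0.3038]
orientation: [0.174, 0.985, -0.0, -0.0]
wrist_force: [0.4, 0.4, 0.3]
gripper_width: 0.051
grip_force: 0.0
time_s: 1.35
ee_pos: [0.4698, 0.2517, 0.3036]
orientation: [0.174, 0.985, 0.0, -0.0]
wrist_force: [-0.3, 0.8, 0.0]
gripper_width: 0.0448
grip_force: 0.0
[0.4698 0.2517 0.3036] 1.35
```

View pics/w1b.png

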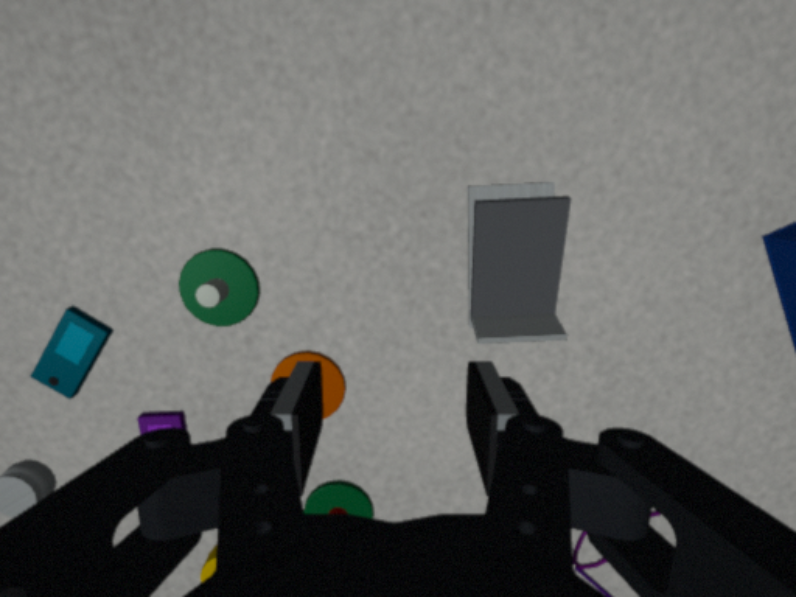

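The view shows the shelf with its high end at (474,200)-(570,197) and its foot at (471,319)-(555,315) in the enlarged picture. Amber/white is partly hidden by a finger at (308,385).

Run:
```python
from h import *
T=np.load("w1T.npy"); s=512/796
hi=ray("wrist",np.array([(474,200),(570,197)])*s,.0388,T); ft=ray("wrist",np.array([(471,319),(555,315)])*s,.0155,T)
print(hi,ft); w=[np.linalg.norm(hi[0]-hi[1]),np.linalg.norm(ft[0]-ft[1])]; a=ft.mean(0)-hi.mean(0)
print("width",w,"len",np.linalg.norm(a),"yaw",np.degrees(np.arctan2(a[1],a[0])),[np.degrees(np.arctan2(*( (e[0]-e[1])[[1,0]])))-90 for e in (hi,ft)],"foot",ft.mean(0))
im=cv2.imread("pics/w1.png")[...,::-1]
c=np.array([(308,385)])*s
print("amber",ray("wrist",c,.008,T))
o,M=pose(); to(.542,.1475,.16,160)
```

```text
[[0.4428 0.3202 0.0388]
 [0.463  0.3815 0.0388]] [[0.5299 0.2941 0.0155]
 [0.5489 0.3556 0.0155]]
width [np.float64(0.0645786599460047), np.float64(0.06436596560728028)] len 0.09332420848740387 yaw -16.73339713234297 [np.float64(-198.24598394850767), np.float64(-197.1622623832564)] foot [0.5394 0.3248 0.0155]
amber [[0.5406 0.1528 0.008 ]]
shift mm [-104.1659  -74.0179  143.5431] turn deg [ 0.0043 -0.0566  0.0757]
```

```bash
python3 -m pendant '[[-35,-25,35,0,0,0,45],[-35,-25,35,0,0,0,45],[-34,-24,35,0,0,0,45],[0,0,38,0,0,0,45],[0,0,0,0,0,0,45],[0,0,0,0,0,0,45]]' 40
python3 - <<'E'
from h import *
im,T,o=wsnap("pics/w2.png"); print(o["ee_pos"],o["time_s"]); np.save("w2T.npy",T)
# block top: white blob at z=.03
h=cv2.cvtColor(im,cv2.COLOR_RGB2HSV)
c,r,a=blob(im,(256,250),5,17,rad=150,smin=120); print("disc",c,r,a,ray("wrist",[r[0]],.008,T))
cv2.imwrite("pics/w2b.png",im[...,::-1])
E
```

```text
time_s: 2.15
ee_pos: [0.5427, 0.1481, 0.162]
orientation: [0.173, 0.985, 0.001, 0.0]
wrist_force: [-0.4, -0.0, -0.1]
gripper_width: 0.0448
grip_force: 0.0
[0.5427 0.1481 0.162 ] 2.15
disc [254.7245 198.6147] ((254.5, 200.0), (78.0, 81.0), 90.0) 4360 [[0.5411 0.1508 0.008 ]]
```

View pics/w2b.png

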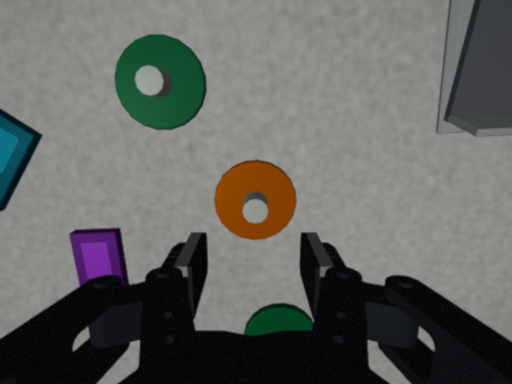

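Disc at (254,200) gives (0.541,0.1505), and the block top at (255,210) agrees with it. I'll grasp it and carry it toward the tray.

```bash
python3 -m pendant '[[2,1.5,38,0,0,0,45],[0,0,30,0,0,0,45],[0,0,10,0,0,0,45],[0,0,0,0,0,0,45],[0,0,0,0,0,0,10],[0,0,0,0,0,0,10],[0,0,0,0,0,0,10],[0,0,0,0,0,0,10]]' 40; python3 -m pendant '[[0,0,-40,0,0,0,10],[0,0,-50,0,0,0,10],[-8,-50,-30,0,0,0,10],[-8,-50,0,0,0,0,10],[-8,-50,0,0,0,0,10],[-8,-50,0,0,0,0,10],[-8,-50,0,0,0,0,10],[-8,-50,0,0,0,0,10]]';  python3 -m pendant '[[-8,-50,0,0,0,0,10],[-8,-50,0,0,0,0,10],[0,0,0,0,0,0,10],[0,0,0,0,0,0,10]]'
python3 - <<'E'
from h import *
im,T,o=wsnap("pics/w3.png"); print(o["ee_pos"],o["time_s"]); np.save("w3T.npy",T)
cv2.imwrite("pics/w3b.png",cv2.resize(im,(796,597))[...,::-1])
E
```

```text
time_s: 3.2
ee_pos: [0.5423, 0.1486, 0.0844]
orientation: [0.174, 0.985, 0.001, 0.001]
wrist_force: [-1.4, 0.7, 5.9]
gripper_width: 0.0164
grip_force: 38.9
time_s: 4.2
ee_pos: [0.4834, -0.1517, 0.2038]
orientation: [0.174, 0.985, 0.0, 0.001]
wrist_force: [0.8, 0.0, -0.2]
gripper_width: 0.0166
grip_force: 39.2
time_s: 4.7
ee_pos: [0.4646, -0.2491, 0.2033]
orientation: [0.174, 0.985, 0.0, 0.0]
wrist_force: [0.4, -0.1, -0.5]
gripper_width: 0.0164
grip_force: 39.2
[ 0.4646 -0.2491  0.2033] 4.7
```

View pics/w3b.png

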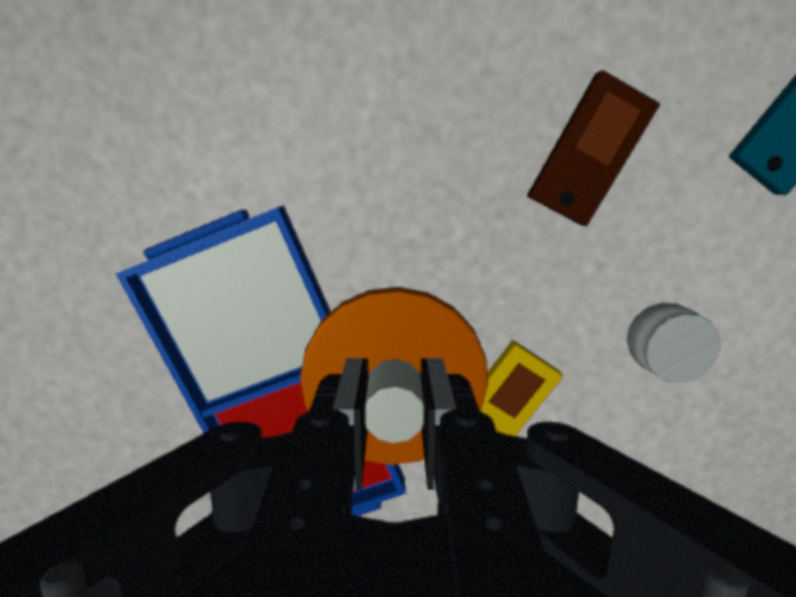

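Run:
```python
from h import *
T=np.load("w3T.npy"); s=512/796
P=ray("wrist",np.array([(120,274),(283,208),(404,490)])*s,.016,T); print(P)
A,B,C=P[:,:2]; print("widths",np.linalg.norm(A-B),np.linalg.norm(C-B)); u=C-B; u/=np.linalg.norm(u); print("yaw",np.degrees(np.arctan2(u[1],u[0])))
ctr=(A+C)/2; print("ctr",ctr)
for sgn in(-1,1): print(ctr+sgn*.0457*u)
Fl=ray("wrist",np.array([(142,275),(277,223),(208,402)])*s,.0055,T)[:,:2]; print("floor c",(Fl[1]+Fl[2])/2,Fl)
im=cv2.imread("pics/w3.png")[...,::-1]
pts=ray("wrist",np.array([(603,70),(660,102),(586,225),(529,195)])*s,.010,T)[:,:2]; v=pts[3]-pts[0]; print("brown",pts.mean(0),np.linalg.norm(v),np.linalg.norm(pts[1]-pts[0]),np.degrees(np.arctan2(v[1],v[0])))
o,M=pose(); print(M)
```

```text
[[ 0.4016 -0.3819  0.016 ]
 [ 0.3995 -0.2856  0.016 ]
 [ 0.5805 -0.2835  0.016 ]]
widths 0.09633863405755796 0.18099582198340522
yaw 0.643595797455047
ctr [ 0.4911 -0.3327]
[ 0.4454 -0.3332]
[ 0.5368 -0.3322]
floor c [ 0.4477 -0.3352] [[ 0.4064 -0.3769]
 [ 0.4057 -0.2943]
 [ 0.4897 -0.3761]]
brown [ 0.4273 -0.1244] 0.06880146167809009 0.03385313599107546 -48.11600546688339
[[-0.94    0.3413  0.0006]
 [ 0.3413  0.94    0.0007]
 [-0.0003  0.0008 -1.    ]]
```

```bash
python3 -m pendant '[[-5,-44,0,0,0,0,10],[-6,-43,30,0,0,0,10],[0,0,40,0,0,0,10],[0,0,30,0,0,0,10],[0,0,12,0,0,0,10],[0,0,0,0,0,0,10],[0,0,0,0,0,0,40],[0,0,0,0,0,0,40]]'; python3 -m pendant '[[0,0,0,0,0,0,45],[0,0,-50,0,0,0,45],[-14,22,-45,0,0,0,45],[-29,48,0,0,0,0,45],[-29,48,0,0,0,0,45],[-29,48,0,0,0,0,45],[-29,48,0,0,0,0,45],[-28,46,0,0,0,0,45]]'; python3 -m pendant '[[0,0,25,0,0,0,45],[0,0,0,0,0,0,45],[0,0,0,0,0,0,45]]'
python3 - <<'E'
from h import *
im,T,o=wsnap("pics/w4.png"); print(o["ee_pos"],o["time_s"]); np.save("w4T.npy",T)
c,r,a=blob(im,(256,220),5,17,rad=150,smin=120); print("disc",c,r,a,ray("wrist",[r[0]],.008,T))
t=snapshot("top"); cv2.imwrite("pics/t2.png",t[...,::-1])
a=np.zeros((384,800,3),np.uint8); a[:,:512]=im; a[:288,512:]=cv2.resize(t[165:255,355:445],(288,288)); cv2.imwrite("pics/w4b.png",a[...,::-1])
c,r,ar=blob(t,(395,222),5,17,rad=20); print(c,r,ar,ray("top",[r[0]],.0135))
E
```

```text
time_s: 5.75
ee_pos: [0.4456, -0.3351, 0.0919]
orientation: [0.174, 0.985, -0.0, 0.001]
wrist_force: [0.6, -0.1, -0.3]
gripper_width: 0.04
grip_force: 0.0
time_s: 6.75
ee_pos: [0.6838, -0.1433, 0.1862]
orientation: [0.174, 0.985, 0.0, 0.0]
wrist_force: [0.7, -1.0, -0.1]
gripper_width: 0.0449
grip_force: 0.0
time_s: 7.12
ee_pos: [0.6821, -0.1461, 0.1616]
orientation: [0.175, 0.985, -0.0, 0.0]
wrist_force: [-0.5, -0.7, 0.6]
gripper_width: 0.0448
grip_force: 0.0
[ 0.6821 -0.1461  0.1616] 7.125
disc [258.0959 197.7816] ((258.5, 199.0), (78.0, 81.0), 90.0) 4464 [[ 0.6805 -0.1406  0.008 ]]
[393.945  224.2408] ((394.5, 224.0), (22.0, 23.0), 90.0) 382 [[ 0.4469 -0.3362  0.0135]]
```

View pics/w4b.png

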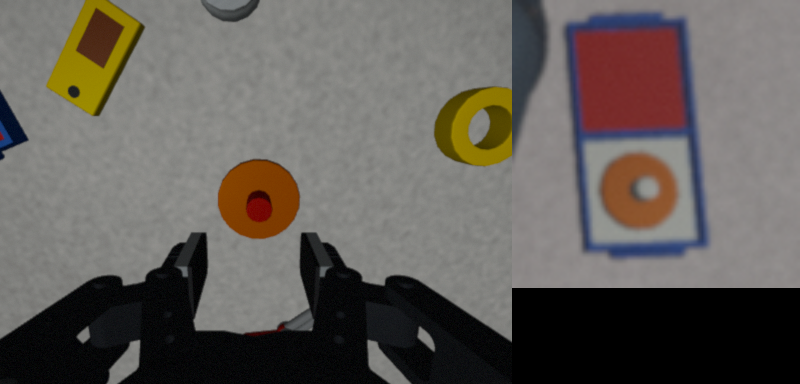

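The amber/white lens sits in the middle of the white well. The amber/red disc at (258,199) gives (0.681,-0.141). I'll grasp it and carry it to the red well.

```bash
python3 -m pendant '[[3,4.5,38,0,0,0,45],[0,0,28,0,0,0,45],[0,0,10,0,0,0,45],[0,0,0,0,0,0,45],[0,0,0,0,0,0,10],[0,0,0,0,0,0,10],[0,0,0,0,0,0,10],[0,0,0,0,0,0,10]]' 40; python3 -m pendant '[[0,0,-40,0,0,0,10],[0,0,-50,0,0,0,10],[15,-46,0,0,0,0,10],[15,-46,0,0,0,0,10],[15,-46,0,0,0,0,10],[14,-46,0,0,0,0,10],[10,-46,0,0,0,0,10],[0,0,0,0,0,0,10]]'; python3 -m pendant '[[0,0,40,0,0,0,10],[0,0,30,0,0,0,10],[0,0,0,0,0,0,10]]'
```

```text
time_s: 8.22
ee_pos: [0.6822, -0.1399, 0.0866]
orientation: [0.174, 0.985, -0.0, 0.001]
wrist_force: [-1.0, 0.5, 6.5]
gripper_width: 0.0161
grip_force: 39.1
time_s: 9.22
ee_pos: [0.5341, -0.3372, 0.1756]
orientation: [0.178, 0.984, -0.002, -0.0]
wrist_force: [-0.4, 0.7, -0.6]
gripper_width: 0.0161
grip_force: 39.1
time_s: 9.6
ee_pos: [0.5368, -0.3302, 0.103]
orientation: [0.173, 0.985, 0.001, -0.002]
wrist_force: [0.8, 0.1, -0.7]
gripper_width: 0.016
grip_force: 39.1
```

```bash
python3 -m pendant '[[0,-4,6,0,0,0,10],[0,0,4.5,0,0,0,10],[0,0,0,0,0,0,10],[0,0,0,0,0,0,40],[0,0,0,0,0,0,40],[0,0,0,0,0,0,45],[0,0,-50,0,0,0,45],[0,0,-45,0,0,0,60]]'; python3 -m pendant '[[35,32,0,0,0,0,60],[35,32,0,0,0,0,60],[35,32,0,0,0,0,60],[35,32,0,0,0,0,60],[34,32,0,0,0,9,60],[0,0,15,0,0,9,60],[0,0,10,0,0,10,60],[0,0,0,0,0,0,60]]';  python3 - <<'E'
from h import *
im,T,o=wsnap("pics/w5.png"); print(o["ee_pos"],o["time_s"]); np.save("w5T.npy",T)
c,r,a=blob(im,(256,220),0,20,rad=110,smin=110,vmin=10); bx=ray("wrist",cv2.boxPoints(r),.010,T); print("brown",c,r,a,ray("wrist",[r[0]],.010,T),bx)
t=snapshot("top"); cv2.imwrite("pics/t3.png",t[...,::-1])
a=np.zeros((384,800,3),np.uint8); a[:,:512]=im; a[:288,512:]=cv2.resize(t[165:255,355:445],(288,288)); cv2.imwrite("pics/w5b.png",a[...,::-1])
E
```

```text
time_s: 10.6
ee_pos: [0.5361, -0.3357, 0.1905]
orientation: [0.174, 0.985, 0.0, -0.0]
wrist_force: [0.3, 1.4, 0.4]
gripper_width: 0.0599
grip_force: 0.0
time_s: 11.6
ee_pos: [0.4273, -0.1257, 0.1641]
orientation: [0.406, 0.914, -0.0, -0.0]
wrist_force: [-0.1, 0.2, 0.2]
gripper_width: 0.0601
grip_force: 0.0
[ 0.4273 -0.1257  0.1641] 11.6
brown [254.5211 199.1339] ((254.0, 200.5), (89.0, 46.0), 90.0) 4009 [[ 0.426  -0.1234  0.01  ]] [[ 0.3915 -0.1099  0.01  ]
 [ 0.416  -0.0877  0.01  ]
 [ 0.4633 -0.1381  0.01  ]
 [ 0.4368 -0.162   0.01  ]]
```

View pics/w5b.png

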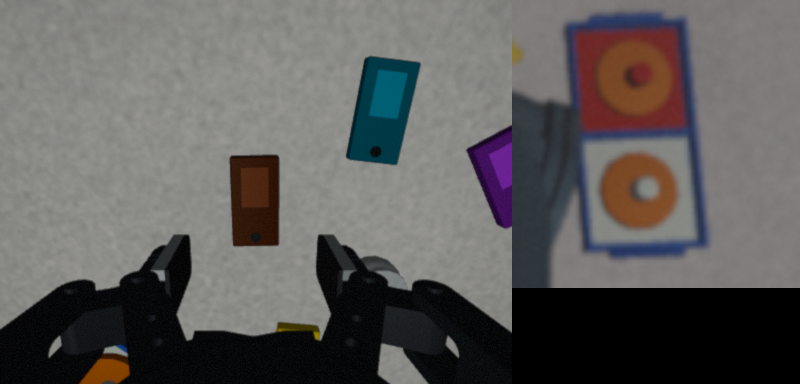

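Both lenses sit centred in their wells, and brown lies aligned with the fingers at (254,200). I'll grasp it.

```bash
python3 -m pendant '[[2.5,0.5,45,0,0,0,60],[0,0,35,0,0,0,60],[0,0,10,0,0,0,60],[0,0,0,0,0,0,60],[0,0,0,0,0,0,28],[0,0,0,0,0,0,28],[0,0,0,0,0,0,28],[0,0,0,0,0,0,28]]' 40; python3 -m pendant '[[0,0,-40,0,0,0,28],[0,0,-50,0,0,0,28],[0,0,-10,0,0,-10,28],[0,0,0,0,0,-10,28],[0,0,0,0,0,-10.5,28],[0,0,0,0,0,0,28]]'
python3 - <<'E'
from h import *
def shelf(x,h,F=(.539,.325,.0155),yaw=-17.3):
    S=R.from_euler("ZY",[yaw,15],degrees=True).as_matrix(); F=np.array(F)
    return F+S@[x,0,h], S@np.diag([-1,1,-1])
o,M=pose(); print(o["ee_pos"],o["gripper_width"])
for h in(.075,.135):
    p,G=shelf(-.038,h); print(h,p,M.T@(p-o["ee_pos"])*1000,np.degrees(R.from_matrix(M.T@G).as_rotvec()))
im,T,o=wsnap("pics/w6.png")
E
```

```text
time_s: 12.7
ee_pos: [0.4271, -0.1239, 0.0758]
orientation: [0.407, 0.914, 0.0, 0.001]
wrist_force: [-1.3, -0.3, 8.7]
gripper_width: 0.0346
grip_force: 39.2
time_s: 13.45
ee_pos: [0.4265, -0.1238, 0.1752]
orientation: [0.153, 0.988, 0.0, 0.001]
wrist_force: [-0.2, 0.1, -0.2]
gripper_width: 0.0346
grip_force: 40.8
[ 0.4265 -0.1238  0.1752] 0.034640964831956174
0.075 [0.5225 0.3301 0.0978] [ 45.9737 461.6393  77.6611] [ 0.0736 15.0862 -0.3115]
0.135 [0.5373 0.3255 0.1557] [ 30.3577 461.7582  19.729 ] [ 0.0736 15.0862 -0.3115]
```

View pics/w6.png

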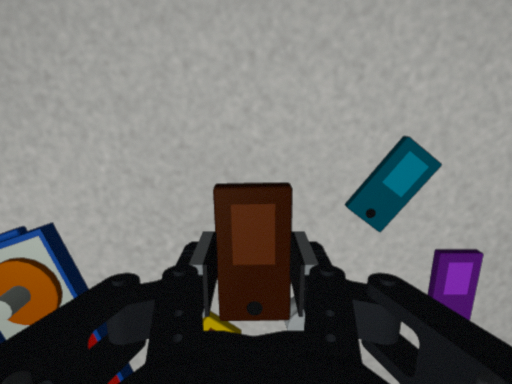

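```bash
python3 -m pendant '[[4,52,0,0,0,0,28],[4,52,0,0,0,0,28],[4,52,0,0,0,0,28],[4,52,0,0,0,0,28],[3,52,0,0,0,0,28],[3,52,0,0,0,0,28],[3,52,0,0,0,0,28],[3,52,10,0,0,0,28]]'; python3 -m pendant '[[2,46,10,0,0,0,28],[0,0,0,0,5,0,28],[0,0,0,0,5,0,28],[0,0,0,0,5,0,28],[0,0,0,0,0,0,28],[0,0,0,0,0,0,28]]'
cat >> h.py <<'E'
def shelf(x,h,F=(.539,.325,.0155),yaw=-17.3):
    S=R.from_euler("ZY",[yaw,15],degrees=True).as_matrix(); F=np.array(F)
    return F+S@[x,0,h], S@np.diag([-1,1,-1])
def toshelf(x,h,**k):
    o,M=pose(); p,G=shelf(x,h,**k); print("at",o["time_s"],o["ee_pos"],"shift",M.T@(p-o["ee_pos"])*1000,"turn",np.degrees(R.from_matrix(M.T@G).as_rotvec()))
E
python3 -c "
from h import *
toshelf(-.038,.085)"
```

```text
time_s: 14.5
ee_pos: [0.5256, 0.2835, 0.1652]
orientation: [0.154, 0.988, 0.0, 0.001]
wrist_force: [0.4, 0.4, -1.1]
gripper_width: 0.0343
grip_force: 40.9
time_s: 15.25
ee_pos: [0.5364, 0.3262, 0.1543]
orientation: [0.151, 0.98, 0.02, -0.128]
wrist_force: [0.9, -0.3, -0.9]
gripper_width: 0.035
grip_force: 40.9
at 15.25 [0.5364 0.3262 0.1543] shift [-0.6494 -0.4235 48.3644] turn [ 0.0389  0.0705 -0.2724]
```

```bash
python3 -m pendant '[[-0.5,-0.5,24,0,0,0,28],[0,0,18,0,0,0,28],[0,0,6,0,0,0,28],[0,0,0,0,0,0,28],[0,0,0,0,0,0,28]]'; python3 -m pendant '[[0,0,3,0,0,0,28],[0,0,3,0,0,0,28],[0,0,0,0,0,0,28]]'; python3 -m pendant '[[0,0,2,0,0,0,28],[0,0,0,0,0,0,28]]'
python3 - <<'E'
from h import *
toshelf(-.038,.0765)
im,T,o=wsnap("pics/w7.png")
E
```

```text
time_s: 15.88
ee_pos: [0.5253, 0.3292, 0.1084]
orientation: [0.151, 0.98, 0.02, -0.129]
wrist_force: [-2.0, -0.4, -0.9]
gripper_width: 0.0346
grip_force: 40.8
time_s: 16.25
ee_pos: [0.5236, 0.3298, 0.102]
orientation: [0.151, 0.98, 0.02, -0.129]
wrist_force: [-1.6, 1.6, 0.8]
gripper_width: 0.0347
grip_force: 40.9
time_s: 16.5
ee_pos: [0.5231, 0.3299, 0.1001]
orientation: [0.151, 0.98, 0.02, -0.129]
wrist_force: [-1.8, 1.7, 1.3]
gripper_width: 0.0343
grip_force: 40.9
at 16.5 [0.5231 0.3299 0.1001] shift [0.0774 0.0746 0.9234] turn [ 0.0655 -0.016  -0.2124]
```

View pics/w7.png

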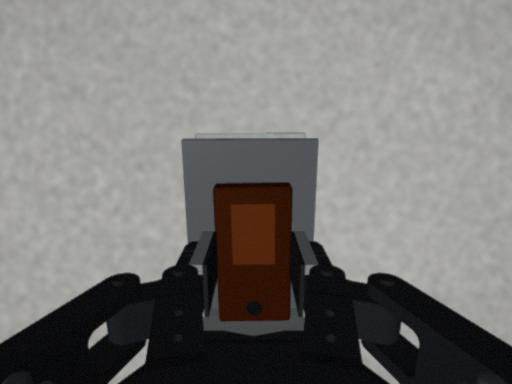

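The plaque is centred on the shelf (plaque columns 215-291, shelf 182-318) and square to it, so I'll lower it to contact.

```bash
python3 -m pendant '[[0,0,1,0,0,0,28],[0,0,0,0,0,0,28]]'; python3 -m pendant '[[0,0,1,0,0,0,28],[0,0,0,0,0,0,28]]'
```

```text
time_s: 16.8
ee_pos: [0.5229, 0.3299, 0.0992]
orientation: [0.151, 0.98, 0.02, -0.129]
wrist_force: [-1.8, 1.0, 2.1]
gripper_width: 0.0347
grip_force: 41.0
time_s: 17.05
ee_pos: [0.5228, 0.3299, 0.0985]
orientation: [0.151, 0.98, 0.02, -0.129]
wrist_force: [-3.9, 1.4, 5.5]
gripper_width: 0.0349
grip_force: 41.2
```

```bash
python3 -m pendant '[[0,0,0,0,0,0,48],[0,0,0,0,0,0,55],[0,0,-20,0,0,0,55],[0,0,-40,0,0,0,60],[0,0,-40,0,0,0,60],[0,0,0,0,0,0,60],[0,0,0,0,0,0,60]]'
python3 - <<'E'
from h import *
toshelf(-.038,.0765)
im,T,o=wsnap("pics/w8.png");np.save("w8T.npy",T)
E
```

```text
time_s: 17.92
ee_pos: [0.5475, 0.3218, 0.1953]
orientation: [0.151, 0.98, 0.02, -0.129]
wrist_force: [-0.0, 0.1, -0.4]
gripper_width: 0.0599
grip_force: 0.0
at 17.925 [0.5475 0.3218 0.1953] shift [ 0.3169  0.3898 99.5043] turn [ 0.072   0.0238 -0.2326]
```

View pics/w8.png

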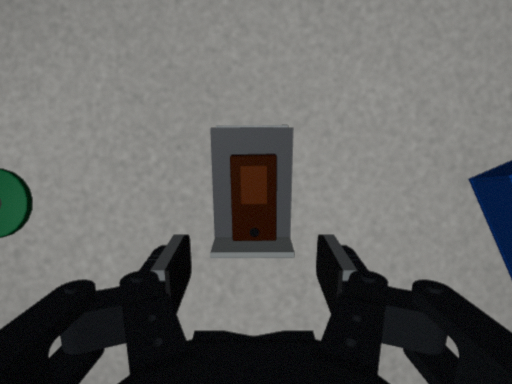

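Brown lies flat and centred, with its low end at the backstop's foot (row 240). Next is violet.

```bash
python3 -m pendant '[[0,0,0,0,-7.5,0,60],[0,0,0,0,-7.5,0,60],[-17,-49,0,0,0,0,60],[-17,-49,0,0,0,0,60],[-17,-49,0,0,0,0,60],[-16,-49,0,0,0,0,60],[-16,-49,0,0,0,0,60],[-16,-48,0,0,0,0,60]]'; python3 -m pendant '[[0,0,32,0,0,0,60],[0,0,0,0,0,0,60],[0,0,0,0,0,0,60]]'
python3 - <<'E'
from h import *
im,T,o=wsnap("pics/w9.png"); print(o["ee_pos"],o["time_s"]); np.save("w9T.npy",T)
c,r,a=blob(im,(256,220),130,165,rad=90,smin=90,vmin=20); print(c,r,a); q=ray("wrist",[r[0]],.010,T)[0]
bx=ray("wrist",cv2.boxPoints(r),.010,T)[:,:2]; L=[bx[1]-bx[0],bx[2]-bx[1]]; v=max(L,key=np.linalg.norm); print("size",[np.linalg.norm(e) for e in L],"ang",np.degrees(np.arctan2(v[1],v[0])),q)
to(q[0],q[1],.075,162.7)
E
```

```text
time_s: 18.98
ee_pos: [0.5527, 0.0113, 0.194]
orientation: [0.152, 0.988, -0.0, -0.001]
wrist_force: [0.6, -0.3, -0.2]
gripper_width: 0.0602
grip_force: 0.0
time_s: 19.35
ee_pos: [0.5535, 0.0138, 0.163]
orientation: [0.152, 0.988, 0.0, -0.0]
wrist_force: [-0.0, 0.1, 1.2]
gripper_width: 0.0598
grip_force: 0.0
[0.5535 0.0138 0.163 ] 19.35
[255.0906 202.4855] ((255.0, 203.5), (89.0, 48.0), 90.0) 4196
size [np.float64(0.03435972411508845), np.float64(0.06909791608566451)] ang -16.198677633127538 [0.554 0.016 0.01 ]
shift mm [ 0.5633  2.0669 88.4022] turn deg [ 0.0291  0.0179 -0.1297]
```

View pics/w9.png

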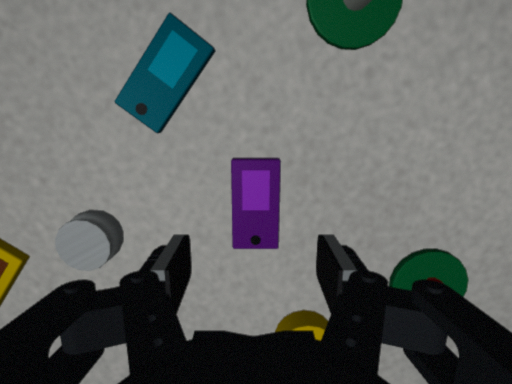

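Violet is square between the fingers at (255,203). I'll grasp, lift and compute the move.

```bash
python3 -m pendant '[[0.5,2,45,0,0,0,60],[0,0,33,0,0,0,60],[0,0,9.5,0,0,0,60],[0,0,0,0,0,0,60],[0,0,0,0,0,0,28],[0,0,0,0,0,0,28],[0,0,0,0,0,0,28],[0,0,0,0,0,0,28]]' 40; python3 -m pendant '[[0,0,-40,0,0,0,28],[0,0,-50,0,0,0,28],[0,0,-10,0,0,0,28],[0,0,0,0,0,0,28]]'
python3 - <<'E'
from h import *
o,M=pose(); print(o["ee_pos"]); print(M.T@(np.array([.539,.3249,.1613])-o["ee_pos"])*1000)
E
```

```text
time_s: 20.4
ee_pos: [0.5548, 0.0149, 0.0771]
orientation: [0.152, 0.988, 0.0, 0.001]
wrist_force: [-1.2, 0.5, 5.9]
gripper_width: 0.0346
grip_force: 39.6
time_s: 20.9
ee_pos: [0.5541, 0.015, 0.1763]
orientation: [0.152, 0.988, 0.0, 0.001]
wrist_force: [-0.9, -0.1, -0.8]
gripper_width: 0.0346
grip_force: 40.5
[0.5541 0.015  0.1763]
[107.7902 290.9716  15.0707]
```

```bash
python3 -m pendant '[[18,48,0,0,0,0,28],[18,48,0,0,0,0,28],[18,49,0,0,0,0,28],[18,49,0,0,0,0,28],[18,49,0,0,0,0,28],[18,48,7,0,0,0,28],[0,0,8,0,5,0,28],[0,0,0,0,5,0,28]]'; python3 -m pendant '[[0,0,0,0,5,0,28],[0,0,0,0,0,0,28],[0,0,0,0,0,0,28]]'
python3 - <<'E'
from h import *
o,M=pose(); print(o["ee_pos"]); print(M.T@(np.array([.5253,.3291,.1082])-o["ee_pos"])*1000); _,G=shelf(0,0); print(np.degrees(R.from_matrix(M.T@G).as_rotvec()))
E
```

```text
time_s: 21.9
ee_pos: [0.5364, 0.3256, 0.1577]
orientation: [0.151, 0.984, 0.012, -0.089]
wrist_force: [-0.1, -1.2, -0.7]
gripper_width: 0.0345
grip_force: 40.5
time_s: 22.28
ee_pos: [0.5376, 0.3249, 0.1593]
orientation: [0.151, 0.98, 0.019, -0.129]
wrist_force: [-1.2, 0.4, -0.6]
gripper_width: 0.0346
grip_force: 40.5
[0.5376 0.3249 0.1593]
[-0.6588  0.3448 52.7378]
[-0.0056 -0.0017 -0.2203]
```

```bash
python3 -m pendant '[[0,0.3,25,0,0,0,28],[0,0,16,0,0,0,28],[0,0,5,0,0,0,28],[0,0,0,0,0,0,28],[0,0,0,0,0,0,28]]'; python3 -m pendant '[[0,0,2,0,0,0,28],[0,0,1.5,0,0,0,28],[0,0,0,0,0,0,28]]';python3 -m pendant '[[0,0,1,0,0,0,28],[0,0,0,0,0,0,28]]'; python3 -c "
from h import *
wsnap('pics/w10.png')"
```

```text
time_s: 22.9
ee_pos: [0.5278, 0.3289, 0.1166]
orientation: [0.151, 0.98, 0.02, -0.128]
wrist_force: [-0.5, -0.4, -0.1]
gripper_width: 0.0341
grip_force: 40.5
time_s: 23.28
ee_pos: [0.5262, 0.329, 0.1124]
orientation: [0.151, 0.98, 0.02, -0.129]
wrist_force: [-0.4, -1.1, 0.6]
gripper_width: 0.0339
grip_force: 40.5
time_s: 23.52
ee_pos: [0.526, 0.3291, 0.1115]
orientation: [0.151, 0.98, 0.02, -0.129]
wrist_force: [-0.6, -1.0, -0.5]
gripper_width: 0.034
grip_force: 40.5
```

View pics/w10.png

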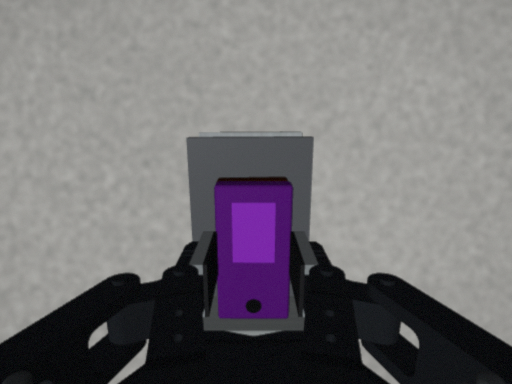

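Violet is right over brown (columns 215-292) and not yet touching. I'll lower it in 1 mm steps.

```bash
python3 -m pendant '[[0,0,1,0,0,0,28],[0,0,0,0,0,0,28]]'; python3 -m pendant '[[0,0,1,0,0,0,28],[0,0,0,0,0,0,28]]'; python3 -m pendant '[[0,0,0.7,0,0,0,28],[0,0,0,0,0,0,28]]'
```

```text
time_s: 23.82
ee_pos: [0.5257, 0.3292, 0.1105]
orientation: [0.151, 0.98, 0.02, -0.129]
wrist_force: [-0.1, -0.0, -1.1]
gripper_width: 0.0344
grip_force: 40.5
time_s: 24.08
ee_pos: [0.5255, 0.3292, 0.1095]
orientation: [0.151, 0.98, 0.02, -0.129]
wrist_force: [-0.2, -0.1, -1.2]
gripper_width: 0.0346
grip_force: 40.5
time_s: 24.32
ee_pos: [0.5255, 0.3293, 0.1093]
orientation: [0.151, 0.98, 0.02, -0.129]
wrist_force: [-1.4, -0.4, 3.9]
gripper_width: 0.0345
grip_force: 40.9
```

```bash
python3 -m pendant '[[0,0,0,0,0,0,48],[0,0,0,0,0,0,55],[0,0,-20,0,0,0,55],[0,0,-40,0,0,0,60],[0,0,-40,0,0,0,60],[0,0,0,0,0,0,60],[0,0,0,0,0,0,60]]'
python3 - <<'E'
from h import *
im,T,o=wsnap("pics/w11.png");t=snapshot("top"); print(o["ee_pos"])
a=np.zeros((384,800,3),np.uint8); a[:,:512]=im
a[:200,512:]=cv2.resize(t[120:260,110:310],(288,200)); a[200:384,512:780]=cv2.resize(t[165:255,330:461],(268,184)); cv2.imwrite("pics/w11b.png",a[...,::-1])
E
```

```text
time_s: 25.2
ee_pos: [0.55, 0.3214, 0.206]
orientation: [0.151, 0.98, 0.02, -0.129]
wrist_force: [-0.9, 0.7, 0.0]
gripper_width: 0.0601
grip_force: 0.0
[0.55   0.3214 0.206 ]
```

View pics/w11b.png

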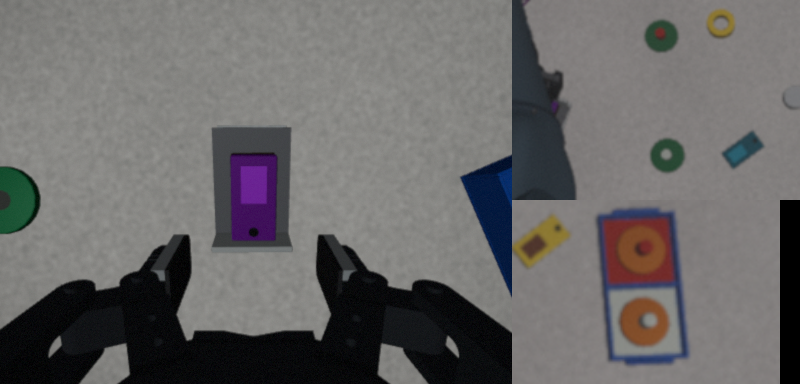

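The violet plaque is square and centred, with its low end about 1 px from the backstop. Both lenses are centred in their wells, and the greens and teal look unmoved.

```bash
python3 -c "
from cell import *
print(hand_in())"
```

```text
the job is handed in; nothing more can be done
None
```

I handed the job in at about 25 s: both amber lenses are in their wells, and violet is on brown against the backstop; `hand_in()` gave no verdict, so I checked the result by camera only.

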